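Open the motorised valve by hand: clutch the hand wheel in, lock it, turn it

TASK

The motor of the valve on the worktop is dead, so open the valve by hand. Swing the lock lever out, turn the hand wheel until its teeth stand over the gaps of the drive below, push the wheel down fully home and swing the lever back in to lock it there; only then turn the wheel counter-clockwise (seen from above) until the pointer is at its open stop, in line with the pipe. Leave the wheel down and locked, and everything lying around where it is.

Things in the scene. Friction and masses are not known exactly. Their poses are not given: they have to be found in the camera images.
- valve: the motor valve unit, fixed to the worktop: brass ball valve, pipe along the unit's y axis (204 mm), above it a grey gear housing 122 x 152 mm (x, y) with its top 95 mm up, a dark finned motor out of its back (+x, to 120 mm). Origin on the worktop under the upright axis of a spindle that carries the drive and above it the hand wheel; z up
- collar (a joint): how far the hand wheel and its steel collar (64 mm disc under the hub) are pushed down, m: 0 = up (declutched), 0.022 = home, teeth meshed. Stays where it is left; needs about 5 N down on the hub. Tooth on tooth it stops at 0.010, with the lock lever in at 0.003
- handwheel (a joint): turn of the hand wheel, rad, growing counter-clockwise from above; turns without end with under 1 N and stays where it is left. At 0 one of its three spokes (120 degrees apart) points along the unit's -x axis. Under each spoke the hub has a tooth 52 degrees wide, 12 mm high. The teeth mesh when handwheel minus drive is a multiple of 2.094 rad, give or take 0.13
- drive (a joint): turn of the valve's drive, rad, counter-clockwise from above: 0 = shut stop, 1.571 = open stop. Brass disc with three teeth standing up and a black pointer bar 90 mm long, along the unit's x axis at 0, along the pipe (y) at 1.571. Stiff (0.25 N m: 6 N on a spoke at 41 mm), so only the meshed wheel turns it, with up to 0.28 rad of free play; stays where it is left
- lock_lever (a joint): swing of the flat steel lock lever, rad, clockwise from above: 0 = in, its nose under the raised collar (or over it when home), 0.85 = out, the knob nearer the robot; from 0.7 on the nose is clear. Pivot at x 0, y -60 mm of the unit; at angle a the knob is at x = 65 sin(0.15 - a), y = -60 - 65 cos(0.15 - a) mm. About 1 N at the knob; stays where it is left
- lever_knob (a point): the lock lever's knob: upright black cylinder 16 mm in diameter, from 138 to 193 mm above the worktop; this point is on its axis at 165 mm. The lever's flat arm lies 132 to 144 mm above the worktop, below the wheel
- wheel_top (a point): centre of the hub's flat top (28 mm in diameter), 204 mm above the worktop when up, 182 when home. Dark iron wheel: rim 157 mm outside, 131 mm inside diameter, bar 13 mm thick, its centre 12 mm below this point; three straight spokes 12 mm thick, centres 12 to 16 mm below this point; hub 34 mm thick. So 48 mm lie free between hub and rim, from spoke to spoke
- ptfe_tape: bystander: roll of white tape, 52 mm in diameter, 15 mm high, behind the unit, right of the motor; origin under its centre
- spanner: bystander: steel open-ended spanner, 170 mm long, lying left of the unit; origin under its middle
- cap_grey: bystander: grey bottle cap, 69 mm in diameter, 24 mm high, behind the unit, left of the motor; origin under its centre
- tea_tin: bystander: tea tin, 74 mm in diameter, 92 mm high, at the left end; origin under its centre
- tea_strainer: bystander: steel tea strainer cup, 82 mm in diameter, 61 mm high, at the left end; origin under its centre
- teaspoon: bystander: teaspoon, 132 mm long, right front; origin under its middle
- ball_valve: bystander: spare brass ball valve 115 mm long with a red lever, in a steel tray at the right end; origin at its underside

How it is judged (in metres and radians):
On the way, in this order (a step that is already met when the one before it is completed fails the run):
1. the lock lever is swung out, clear of the collar, with the wheel still up (value of joint lock_lever above 0.62 rad and value of joint collar below 0.012 m), for 0.1 s.
2. the hand wheel is pushed down home, its teeth meshed with the drive (value of joint collar above 0.0195 m), for 0.2 s.
3. the lock lever is swung back in over the collar, with the wheel home (value of joint lock_lever below 0.2 rad and value of joint collar above 0.0185 m), for 0.2 s.
4. the valve is turned to its open stop (value of joint drive above 1.47 rad), for 0.2 s.
At the end, for the whole second after the job is handed in: the drive stands within 0.1 rad of its open stop (pointer in line with the pipe), the hand wheel is down home within 3.5 mm and the lock lever is in over the collar (angle under 0.25 rad) (value of joint drive above 1.47 rad and value of joint collar above 0.0185 m and value of joint lock_lever below 0.25 rad and velocity of joint each of handwheel, lock_lever below 0.1 rad/s); the robot touches nothing.
It fails at once if a thing lying around is moved by more than 30 mm (distance of any of ptfe_tape, spanner, cap_grey, tea_tin, tea_strainer, teaspoon, ball_valve from where it was at the start of the episode above 0.03 m).
It also fails if it takes over 72 s, if anything falls off the work surface, if the arm or the gripper's body presses on something with over 40 N, if the wrist force passes 120 N, or if a joint passes its speed limit or range.

ROBOT

A 6-joint arm with a two-finger parallel gripper is mounted at the origin on a cart in front of the work surface, level with it; the furniture and walls round the work are solid. World frame = base frame: x ahead of the robot, y to its left, z up, the work surface at z = 0. Lengths are in m, angles in degrees, forces in N, time in s.
With the tool pointing down it reaches from about 0.375 to 0.9 m from the base axis. Payload 3.1 kg.
Tool frame: the origin (TCP) lies at the very end of the fingers, on their centre line; the grasp point (between the pads) lies 19 mm behind it; z points along the fingers, y is the line along which they close (so a half turn about z gives the same grasp; the last joint's range is limited). The gripper opens to 87 mm and grips with 3 to 60 N. Pads are 19 mm wide; open, the fingers measure 117 mm over their backs; the gripper's body (75 mm by 190 mm) begins 51 mm behind the grasp point.
Start: joints at [58.528, 30.224, 82.088, -0, 67.689, -10.227], TCP at [0.226, 0.583, 0.223] pointing down, gripper open.
Joint ranges: [-176.69, 176.69], [-43.24, 126.21], [12.49, 139.97], [-82, 262], [0, 151.66], [-163.58, 163.58]. Speed limits (degrees/s): [159.86, 159.86, 180, 180, 180, 180].

INTERFACE

Orientations are given as a 3x3 rotation matrix whose columns are the frame's x, y, z axes.
In Python, from rig import * gives the robot as it stands.
- The arm moves only by the tool jog_arm, never from a script. Its arguments are lists of equal length, an entry for each row: "delta_pos": the shift along the world's x, y, z in cm, a list of three; "turn": the turn about the world's z in degrees; "grip": the closure, from 0 (fully open) to 1 (shut). In form: {"delta_pos": [[x, y, z], ...], "turn": [turn, ...], "grip": [grip, ...]}. A call has 1 to 12 rows; each row is the pose to reach, as a shift and turn from the pose commanded when the call began; what a row does not reach only later rows make up. A row lasts 1/8 s, in which the tool goes at most 62.5 mm and 10.7 degrees, less where a joint would pass 70% of its speed; a pose out of reach is approached as far as the arm can. A call with a gripper value outside its range is refused whole. The fingers move at their own pace and stop on an object; the grip force is fixed at half the most. Time passes only in rows, so rows that repeat a pose let the fingers close. It gives the time, the measured TCP pose, the force, the opening and the grip force at its end, in the units of the state.
- read_state(): the state, without advancing time (a new reading comes with each control period).
- capture(name): name is "side" or "top"; returns a dict with "color" (400x640x3 uint8, blue, green, red), "fovy" (degrees; the focal length in pixels is half the picture's height over the tangent of half this angle, whatever the lens; pixels are square), "cx", "cy" (the principal point, pixels), "k1" (the pictures are not rectified: a ray, as slopes to the right and down, at radius r is drawn at 1 + k1 r^2 times it, then the intrinsics apply), "camera_from_world" (4x4, takes a point from world to camera coordinates). Camera axes: x right, y up, looking along -z (the intrinsics and any distortion apply to the point x, -y, -z); pixel columns grow to the right and rows downward; lengths in m; the calibration is good to about 2 mm. A picture is of the moment at which its call begins. There is no depth.
- hand_in(): hands the job in; it is judged then, once.
The state is a dict: "time_s": time; "joint_positions": joint angles; "qvel": joint speeds; "tau": joint torques, N m; "position": TCP position; "tcp_rot": TCP orientation; "force": force on the tool from outside, world axes, zero at the start; "moment": the same for the moment, N m; "opening": opening from 0.0 (shut) to 1.0 (fully open); "grasp_force": force on a finger pad.
Only numpy, scipy, OpenCV 4.12 (cv2) and the standard library are available. Lean on these libraries where they do the work, as an engineer would, in place of code of your own. Each camera call takes 0.05 s, during which the arm holds its last target. There are 200 camera calls.

## Working session

There is one attempt and no reset: what is moved stays moved. The work goes in short steps, Python scripts to look and compute and a tool call to move; the robot and the scene stay as the last step left them, time stands still between calls to the robot, and variables do not carry over. Pictures are saved under pics/ and viewed, at most 10 in all, crops included, and the job is handed in when it is done.

Besides the shell and the picture viewer there is one more tool, called after "Request:" as name(argument=value, ...), one argument or row to a line, values as JSON. jog_arm: Moves the arm, as the interface text tells. Its arguments: {"type":"object","properties":{"delta_pos":{"type":"array"},"turn":{"type":"array"},"grip":{"type":"array"}},"required":["delta_pos","turn","grip"]}

```bash
ls; mkdir -p pics; cat > h.py <<'E'
from rig import *
import numpy as np, cv2
def ray(c,u,v):
    f=200/np.tan(np.radians(c["fovy"])/2)
    d=np.array([(u-c["cx"])/f,(v-c["cy"])/f]); p=d.copy()
    for _ in range(30): p=d/(1+c["k1"]*(p@p))
    T=np.array(c["camera_from_world"]); R,t=T[:3,:3],T[:3,3]
    return -R.T@t, R.T@np.array([p[0],-p[1],-1])
def onz(c,u,v,z):
    o,d=ray(c,u,v); return o+d*(z-o[2])/d[2]
def proj(c,P):
    f=200/np.tan(np.radians(c["fovy"])/2)
    T=np.array(c["camera_from_world"]); q=T[:3,:3]@np.array(P)+T[:3,3]
    p=np.array([q[0],-q[1]])/-q[2]; p=p*(1+c["k1"]*(p@p))
    return p*f+[c["cx"],c["cy"]]
E
python3 - <<'E'
from h import *
for n in("top","side"):
    c=capture(n); cv2.imwrite(f"pics/{n}0.png",c["color"])
    o,_=ray(c,320,200); print(n,o,c["fovy"],c["k1"])
s=read_state();print(s["time_s"],s["position"],s["tcp_rot"],s["opening"])
E
```

```text
pics
top [ 0.24555221 -0.00431766  1.59832626] 47.577716553106136 0.008798504755417113
side [ 0.36381952 -1.00607086  0.70096934] 56.41410177058276 -0.049787402575247164
0.1 [0.22612414 0.58198052 0.22166167] [[-9.32023902e-01  3.62395425e-01 -1.00140733e-03]
 [ 3.62396643e-01  9.32022562e-01 -1.61762278e-03]
 [ 3.47115127e-04 -1.87056975e-03 -9.99998190e-01]] 1.0006329996352625
```

View pics/top0.png

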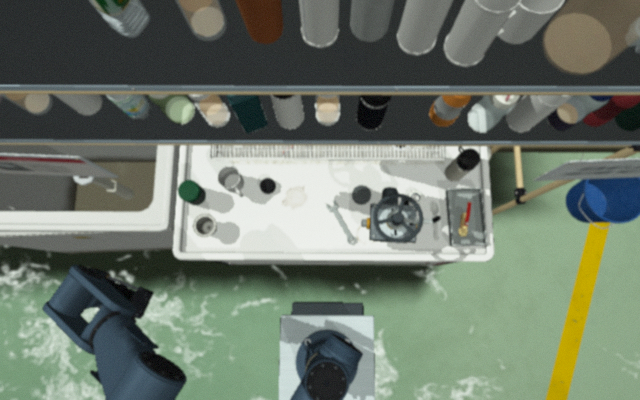

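View pics/side0.png

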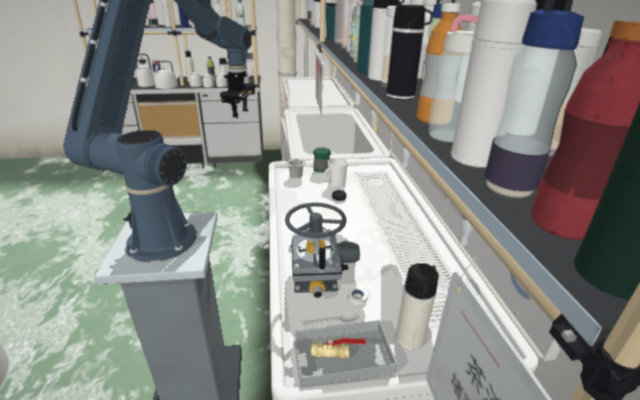

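The top view shows the wheel near (398,215) and the side view near (316,220); the work area is clear in front of it, with shelves behind. Next are zoomed crops of both.

```bash
python3 - <<'E'
from h import *
a=cv2.imread("pics/top0.png")[170:260,345:445]; b=cv2.imread("pics/side0.png")[190:310,270:370]
a=cv2.resize(a,(440,396),interpolation=cv2.INTER_CUBIC); a=cv2.resize(cv2.imread("pics/top0.png")[170:260,355:445],(400,400),interpolation=cv2.INTER_CUBIC)
b=cv2.resize(b,(400,480),interpolation=cv2.INTER_CUBIC)
o=np.zeros((480,800,3),np.uint8);o[:400,:400]=a;o[:,400:]=b;cv2.imwrite("pics/z0.png",o)
c=capture("top");print(onz(c,398,216,.19))
E
```

```text
[ 0.46265673 -0.22444759  0.19      ]
```

View pics/z0.png

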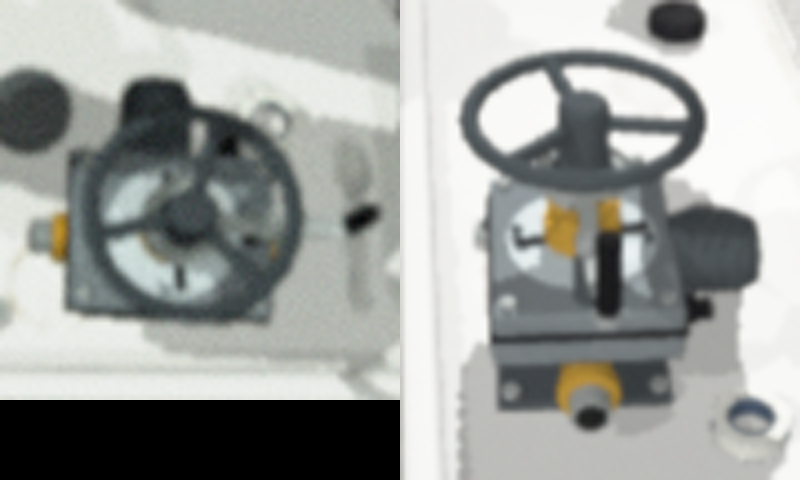

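The top crop shows the hub top at px ≈(397,218), the spokes at crop (200,140), (110,232) and (255,280), and the knob at px ≈(436,219). The side crop shows the hub top at px ≈(316,214), the knob from (322,249) to (322,267), and the pointer lying across the unit (shut).

```bash
python3 - <<'E'
from h import *
t=capture("top");s=capture("side")
T=lambda x,y:(355+x/4.444,170+y/4.444)
S=lambda x,y:(270+(x-400)/4,190+y/4)
def tri(a,b):
    o1,d1=ray(t,*a);o2,d2=ray(s,*b)
    k=np.linalg.lstsq(np.c_[d1,-d2],o2-o1,rcond=None)[0];p,q=o1+d1*k[0],o2+d2*k[1]
    return (p+q)/2,np.linalg.norm(p-q)
print("hubtop",tri(T(187,213),S(582,97)))
print("knobtop",tri(T(375,209),S(608,237)))
print("knobtop z",onz(t,*T(373,211),.193),onz(s,*S(608,236),.193))
# wheel rim ellipse from top, dark mask
for q in [(82,215),(302,215),(192,108),(192,322)]: print("rim",onz(t,*T(*q),.192))
for q in [(200,140),(110,232),(255,280),(187,213)]: print("spoke",onz(t,*T(*q),.19))
for q in [(515,238),(650,230)]: print("ptr",onz(s,*S(*q),.105))
print("side hub",onz(s,*S(582,97),.204)); print("tophub",onz(t,*T(187,213),.204))
for q in [(504,180),(498,335),(690,325),(505,300)]: print("house",onz(s,*S(*q),.095))
print("pipe side",onz(s,*S(590,415),.03))
for q in [(67,150),(67,312),(268,320)]: print("housetop",onz(t,*T(*q),.095))
E
```

```text
hubtop (array([ 0.4574205 , -0.21954308,  0.20303716]), np.float64(0.005622258628852846))
knobtop (array([ 0.4593946 , -0.35238795,  0.19522515]), np.float64(0.00021928968448280367))
knobtop z [ 0.45819495 -0.35147171  0.193     ] [ 0.46004412 -0.34859386  0.193     ]
rim [ 0.45442266 -0.14727353  0.192     ]
rim [ 0.45523936 -0.30180872  0.192     ]
rim [ 0.53164206 -0.22649529  0.192     ]
rim [ 0.37957658 -0.22270413  0.192     ]
spoke [ 0.50890639 -0.23190441  0.19      ]
spoke [ 0.44274281 -0.16698463  0.19      ]
spoke [ 0.40941067 -0.26777967  0.19      ]
spoke [ 0.45653199 -0.22141669  0.19      ]
ptr [ 0.41637828 -0.23055386  0.105     ]
ptr [ 0.50496776 -0.2311987   0.105     ]
side hub [ 0.46009431 -0.22046052  0.204     ]
tophub [ 0.45443467 -0.21925853  0.204     ]
house [ 0.41461491 -0.15100239  0.095     ]
house [ 0.39981692 -0.31179718  0.095     ]
house [ 0.51708134 -0.31530437  0.095     ]
house [ 0.40630288 -0.27971369  0.095     ]
pipe side [ 0.45597506 -0.31841227  0.03      ]
housetop [ 0.51847303 -0.14650719  0.095     ]
housetop [ 0.39574085 -0.14489721  0.095     ]
housetop [ 0.39063678 -0.29428173  0.095     ]
```

Request:
jog_arm(
  delta_pos=[
    [3,-3,8],
    [10,-10,8],
    [15,-16,8],
    [19,-21,8],
    [22,-26,8],
    [25,-32,8],
    [25.4,-38,8],
    [25.4,-44,8],
    [25.4,-50,8],
    [25.2,-56,8],
    [25,-62,8],
    [24.6,-68,8],
  ],
  turn=[-7,-14,-21,-28,-35,-42,-49,-56,-63,-68.7,-68.7,-68.7],
  grip=[0,0,0,0,0,0,0.4,0.4,0.4,0.4,0.4,0.4],
)

```text
time_s: 1.75
position: [0.4742, -0.0521, 0.3027]
tcp_rot: [[-0.001, 1.0, 0.001], [1.0, 0.001, -0.0], [-0.0, 0.001, -1.0]]
force: [0.8, 0.6, -0.7]
opening: 0.604
grasp_force: 0.0
```

Request:
jog_arm(
  delta_pos=[
    [-0.3,-6,0],
    [-0.6,-12,0],
    [-1,-18,0],
    [-1.3,-25.2,0],
    [-1.3,-25.2,0],
    [-1.3,-25.2,-5],
    [-1.3,-25.2,-9],
    [-1.3,-25.2,-9],
    [-1.3,-25.2,-9],
  ],
  turn=[0,0,0,0,0,0,0,0,0],
  grip=[0.4,0.4,0.4,0.4,0.4,0.4,0.4,0.4,0.4],
)

```text
time_s: 2.88
position: [0.4622, -0.3022, 0.2139]
tcp_rot: [[-0.002, 1.0, 0.002], [1.0, 0.002, -0.001], [-0.001, 0.002, -1.0]]
force: [-0.3, -0.5, 0.4]
opening: 0.598
grasp_force: 0.0
```

```bash
python3 - <<'E'
from h import *
s=capture("side");t=capture("top")
a=cv2.resize(t["color"][170:260,365:455],(400,400),interpolation=cv2.INTER_CUBIC)
b=cv2.resize(s["color"][180:300,270:370],(400,480),interpolation=cv2.INTER_CUBIC)
o=np.zeros((480,800,3),np.uint8);o[:400,:400]=a;o[:,400:]=b;cv2.imwrite("pics/z1.png",o)
print(read_state()["position"])
E
```

```text
[ 0.46256712 -0.30268538  0.2146242 ]
```

View pics/z1.png

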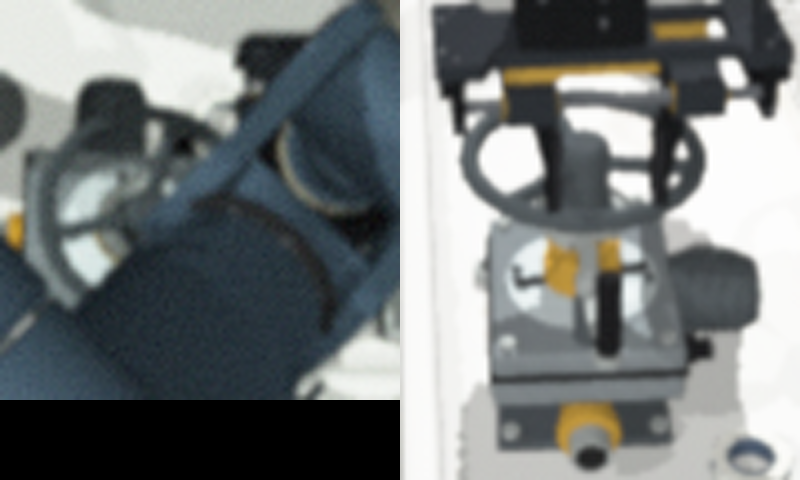

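The side crop shows the two fingers at about (555,205) and (660,205), above and still inside the wheel's edge. They must go 4.8 cm further to −y before descending.

Request:
jog_arm(
  delta_pos=[
    [-0.3,-4.8,0],
    [-0.3,-4.8,0],
    [-0.3,-4.8,-3],
    [-0.3,-4.8,-4.9],
    [-0.3,-4.8,-4.9],
    [-0.3,-4.8,-4.9],
    [-0.3,-4.8,-4.9],
  ],
  turn=[0,0,0,0,0,0,0],
  grip=[0.4,0.4,0.4,0.4,0.6,0.72,0.72],
)

```text
time_s: 3.85
position: [0.459, -0.3506, 0.1649]
tcp_rot: [[-0.001, 1.0, 0.002], [1.0, 0.001, -0.002], [-0.002, 0.002, -1.0]]
force: [-0.2, -0.3, 0.7]
opening: 0.351
grasp_force: 0.0
```

Request:
jog_arm(
  delta_pos=[
    [-1.2,0,0],
    [-2.4,0.2,0],
    [-3.4,0.6,0],
    [-4.4,1.1,0],
    [-5.2,1.6,0],
    [-5.7,1.8,0],
    [-5.7,1.8,0],
  ],
  turn=[0,0,0,0,0,0,0],
  grip=[0.72,0.72,0.72,0.72,0.72,0.72,0.72],
)

```text
time_s: 4.72
position: [0.4069, -0.3345, 0.1638]
tcp_rot: [[0.003, 1.0, 0.013], [1.0, -0.003, -0.006], [-0.006, 0.013, -1.0]]
force: [16.6, -1.9, -9.3]
opening: 0.278
grasp_force: 8.0
```

```bash
python3 - <<'E'
from h import *
s=capture("side")
cv2.imwrite("pics/s2.png",cv2.resize(s["color"][180:300,270:370],(400,480),interpolation=cv2.INTER_CUBIC))
print(read_state()["position"],read_state()["force"])
E
```

```text
[ 0.40691881 -0.33453555  0.16381267] [15.43789841 -2.80344182 -9.52715581]
```

View pics/s2.png

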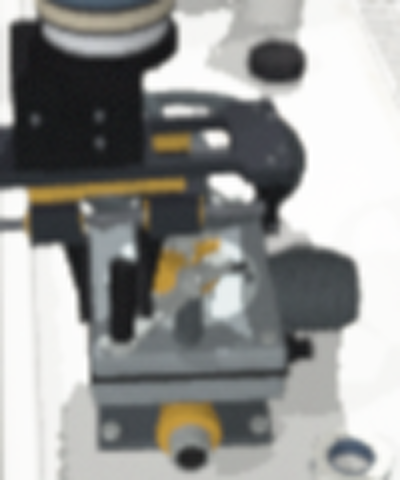

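The knob stands at the out stop (crop (122,300), between the fingers), with 16 N on it. I'll back off, rise and go to the front-right spoke.

Request:
jog_arm(
  delta_pos=[
    [0.4,0,0],
    [0.4,0,0],
    [0.4,0,5],
    [0.4,0,9],
    [1.2,4,9],
    [2.3,8.4,9],
    [2.3,8.4,9],
    [2.3,8.4,9],
  ],
  turn=[0,0,-5,-15,-25,-35,-44,-44],
  grip=[0.55,0.55,0.55,0.58,0.58,0.58,0.58,0.58],
)

```text
time_s: 5.78
position: [0.4234, -0.2471, 0.2534]
tcp_rot: [[0.692, 0.722, -0.002], [0.722, -0.692, 0.001], [-0.0, -0.002, -1.0]]
force: [0.5, 1.3, 0.6]
opening: 0.422
grasp_force: 0.0
```

```bash
python3 - <<'E'
from h import *
s=capture("side");t=capture("top")
a=cv2.resize(t["color"][170:260,355:445],(400,400),interpolation=cv2.INTER_CUBIC)
b=cv2.resize(s["color"][180:300,270:370],(400,480),interpolation=cv2.INTER_CUBIC)
o=np.zeros((480,800,3),np.uint8);o[:400,:400]=a;o[:,400:]=b;cv2.imwrite("pics/z3.png",o)
r=read_state();print(r["position"],r["force"],r["opening"])
E
```

```text
[ 0.42369706 -0.24803982  0.25336913] [-0.14554955 -0.57366887  0.18657398] 0.41820120660490806
```

View pics/z3.png

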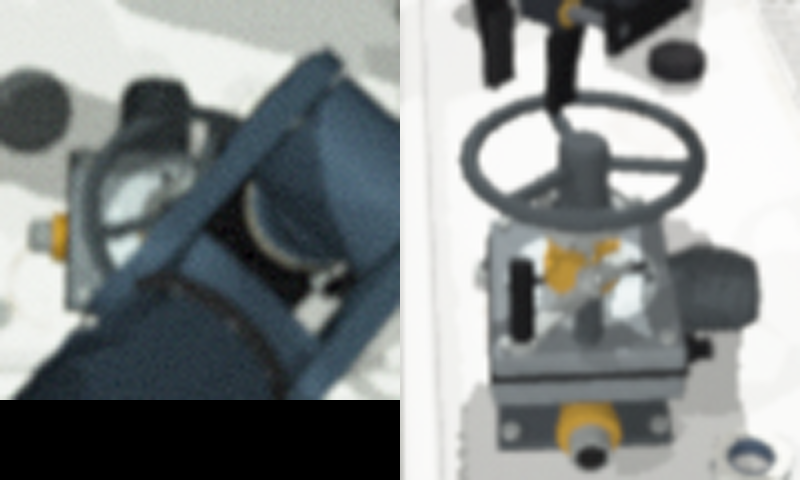

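The lever is out (knob at crop (522,300)) and the wheel is undisturbed. Its spokes meet the rim at side-crop points ≈(692,165), (553,108) and (510,195), so I can check their angles from this view.

```bash
python3 - <<'E'
from h import *
s=capture("side"); S=lambda x,y:(270+(x-400)/4,180+y/4)
P=[onz(s,*S(*q),.192)[:2] for q in [(463,162),(705,162),(584,91),(584,229)]]
print(np.round(P,4)); c=np.array([(P[0]+P[1])[0]/2,(P[2]+P[3])[1]/2]); print("c",c)
for q in [(690,165),(555,112),(508,196)]:
    p=onz(s,*S(*q),.192)[:2]-c; print(np.linalg.norm(p),np.degrees(np.arctan2(p[1],p[0])))
E
```

```text
[[ 0.3855 -0.2234]
 [ 0.5357 -0.2382]
 [ 0.4704 -0.1437]
 [ 0.4521 -0.3016]]
c [ 0.46057571 -0.22263145]
0.06757983231753166 -15.448455200256749
0.05496650991815717 102.95251186922592
0.06446578996787782 -140.84728034204014
```

Request:
jog_arm(
  delta_pos=[
    [0.7,-0.1,0],
    [0.7,-0.1,-4],
    [0.7,-0.1,-7],
    [0.7,-0.1,-8.3],
    [0.7,-0.1,-8.3],
    [0.7,-0.1,-8.3],
    [0.7,-0.1,-8.3],
    [0.7,-0.1,-8.3],
    [0.7,-0.1,-8.3],
  ],
  turn=[-2,-2,-2,-2,-2,-2,-2,-2,-2],
  grip=[0.58,0.58,0.58,0.58,0.58,0.7,0.85,0.95,0.95],
)

```text
time_s: 7.05
position: [0.4311, -0.249, 0.171]
tcp_rot: [[0.718, 0.696, -0.0], [0.696, -0.718, -0.0], [-0.0, -0.0, -1.0]]
force: [-2.2, 0.2, 3.5]
opening: 0.124
grasp_force: 30.0
```

Request:
jog_arm(
  delta_pos=[
    [-0.43,0.53,0],
    [-0.76,1.12,0],
    [-0.98,1.77,0],
    [-1.09,2.44,0],
    [-1.09,2.85,0],
    [-1.09,2.85,0],
    [-1.09,2.85,0],
  ],
  turn=[-10,-20,-30,-40,-46,-46,-46],
  grip=[0.95,0.95,0.95,0.95,0.95,0.95,0.95],
)

```text
time_s: 7.92
position: [0.4196, -0.2201, 0.1705]
tcp_rot: [[0.999, -0.032, -0.002], [-0.032, -0.999, 0.001], [-0.002, -0.001, -1.0]]
force: [-3.9, 1.3, 2.9]
opening: 0.126
grasp_force: 30.0
```

Request:
jog_arm(
  delta_pos=[
    [0,0,0],
    [0,0,0],
    [0,0,0],
    [0,0,4],
    [0,0,8],
    [2,-0.1,8],
    [3.9,-0.2,8],
    [3.9,-0.2,8],
    [3.9,-0.2,8],
  ],
  turn=[0,0,0,0,0,0,0,0,0],
  grip=[0.7,0.6,0.58,0.58,0.58,0.8,1,1,1],
)

```text
time_s: 9.05
position: [0.4587, -0.2222, 0.2501]
tcp_rot: [[0.999, -0.034, -0.001], [-0.034, -0.999, 0.001], [-0.001, -0.001, -1.0]]
force: [-1.0, 0.0, -0.2]
opening: 0.06
grasp_force: 0.0
```

```bash
python3 - <<'E'
from h import *
s=capture("side")
cv2.imwrite("pics/z4.png",cv2.resize(s["color"][180:300,270:370],(500,600),interpolation=cv2.INTER_CUBIC))
r=read_state();print(r["position"],r["force"],r["opening"])
E
```

```text
[ 0.45856326 -0.22222226  0.25015696] [0.1017807  0.62030105 0.21715257] 0.03844617845937107
```

View pics/z4.png

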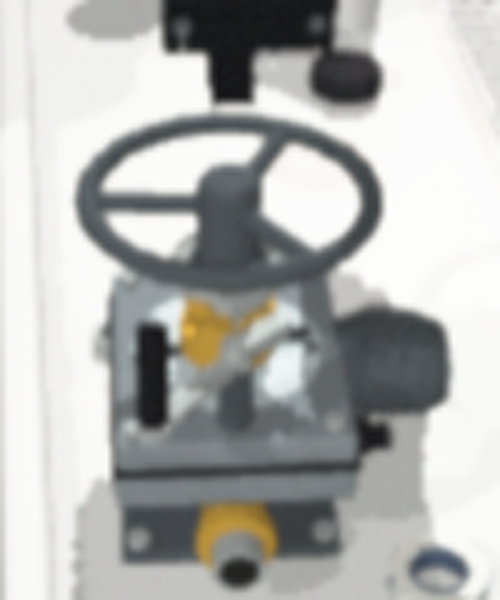

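One spoke now points at the robot (crop (95,203)), the others at (275,145) and (310,245), so the wheel is aligned as intended. Now I'll push down on the hub.

Request:
jog_arm(
  delta_pos=[
    [0,0,-3.5],
    [0,0,-4.4],
    [0,0,-5],
    [0,0,-5.6],
    [0,0,-6.2],
    [0,0,-6.6],
    [0,0,-6.9],
    [0,0,-6.9],
  ],
  turn=[0,0,0,0,0,0,0,0],
  grip=[1,1,1,1,1,1,1,1],
)

```text
time_s: 10.1
position: [0.4595, -0.2227, 0.1822]
tcp_rot: [[0.999, -0.034, 0.0], [-0.034, -0.999, -0.0], [0.0, 0.0, -1.0]]
force: [-3.1, 1.3, 7.4]
opening: 0.004
grasp_force: 4.0
```

Request:
jog_arm(
  delta_pos=[
    [0,0,-0.3],
    [0,0,-0.3],
    [0,0,-0.3],
  ],
  turn=[0,0,0],
  grip=[1,1,1],
)

```text
time_s: 10.48
position: [0.4599, -0.223, 0.1819]
tcp_rot: [[0.999, -0.033, 0.002], [-0.033, -0.999, -0.002], [0.002, 0.002, -1.0]]
force: [-6.6, 3.5, 25.6]
opening: 0.009
grasp_force: 12.6
```

Request:
jog_arm(
  delta_pos=[
    [0,0,3],
    [0,0,7],
    [-2,-4,7],
    [-4.7,-10.8,7],
    [-4.7,-10.8,7],
    [-4.7,-10.8,7],
    [-4.7,-10.8,7],
    [-4.7,-10.8,7],
    [-4.7,-10.8,7],
    [-4.7,-10.8,7],
  ],
  turn=[0,10,20,30,40,50,60,70,81,92],
  grip=[1,1,0.8,0.6,0.5,0.5,0.5,0.5,0.5,0.5],
)

```text
time_s: 11.72
position: [0.4132, -0.3313, 0.2483]
tcp_rot: [[0.002, 1.0, 0.002], [1.0, -0.002, -0.001], [-0.001, 0.002, -1.0]]
force: [0.0, 0.3, -0.6]
opening: 0.502
grasp_force: 0.0
```

Request:
jog_arm(
  delta_pos=[
    [0,0,-4],
    [0,0,-7],
    [0,0,-8.3],
    [0,0,-8.3],
    [0,0,-8.3],
    [0,0,-8.3],
  ],
  turn=[0,0,0,0,0,0],
  grip=[0.5,0.5,0.5,0.6,0.72,0.72],
)

```text
time_s: 12.48
position: [0.4131, -0.3313, 0.1667]
tcp_rot: [[0.008, 1.0, 0.002], [1.0, -0.008, -0.002], [-0.002, 0.002, -1.0]]
force: [0.6, -0.9, -0.4]
opening: 0.309
grasp_force: 0.0
```

Request:
jog_arm(
  delta_pos=[
    [1.2,-0.6,0],
    [2.2,-1.2,0],
    [3.2,-1.6,0],
    [4.2,-1.8,0],
    [5,-1.9,0],
    [5.6,-1.9,0],
    [5.6,-1.9,0],
  ],
  turn=[0,0,0,0,0,0,0],
  grip=[0.72,0.72,0.72,0.72,0.72,0.72,0.72],
)

```text
time_s: 13.35
position: [0.4669, -0.3494, 0.1653]
tcp_rot: [[0.006, 1.0, -0.005], [1.0, -0.006, 0.0], [0.0, -0.005, -1.0]]
force: [-5.9, -2.8, 1.7]
opening: 0.28
grasp_force: 2.8
```

Request:
jog_arm(
  delta_pos=[
    [-0.4,0,0],
    [-0.4,0,0],
    [-0.4,0,4],
    [-0.4,0,8.5],
    [-2,5,8.5],
    [-4,10,8.5],
    [-4.8,12.9,8.5],
    [-4.8,12.9,8.5],
    [-4.8,12.9,8.5],
    [-4.8,12.9,8.5],
    [-4.8,12.9,8.5],
    [-4.8,12.9,8.5],
  ],
  turn=[0,0,0,-10,-20,-30,-40,-50,-60,-70,-80,-90],
  grip=[0.6,0.6,0.58,0.58,0.58,0.58,0.58,0.58,0.58,0.58,0.58,0.58],
)

```text
time_s: 14.85
position: [0.4208, -0.2202, 0.2506]
tcp_rot: [[1.0, -0.014, 0.001], [-0.014, -1.0, 0.0], [0.001, -0.0, -1.0]]
force: [0.1, -0.2, 0.2]
opening: 0.423
grasp_force: 0.0
```

```bash
python3 - <<'E'
from h import *
s=capture("side")
cv2.imwrite("pics/z5.png",cv2.resize(s["color"][180:300,270:370],(500,600),interpolation=cv2.INTER_CUBIC))
r=read_state();print(r["position"],r["force"],r["opening"],r["joint_positions"])
E
```

```text
[ 0.42084196 -0.22031093  0.25067822] [-0.24479915 -0.38940235  0.25349148] 0.41976399400748593 [-4.11779578e+01  1.64700110e+01  1.01002478e+02  5.52570477e-02
  6.24882930e+01  4.98008186e+01]
```

View pics/z5.png

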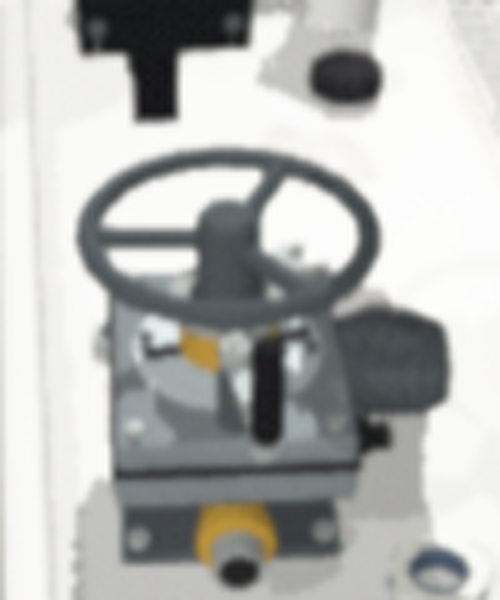

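The wheel is home (rim lower by about 30 crop px), the lever is in (knob at (267,390)), and a spoke points at the robot (110,238). I'll grip that spoke.

Request:
jog_arm(
  delta_pos=[
    [-0.2,0,-4],
    [-0.2,0,-8],
    [-0.2,0,-9.4],
    [-0.2,0,-9.4],
    [-0.2,0,-9.4],
    [-0.2,0,-9.4],
    [-0.2,0,-9.4],
  ],
  turn=[-1,-1,-1,-1,-1,-1,-1],
  grip=[0.58,0.58,0.58,0.58,0.7,0.85,0.95],
)

```text
time_s: 15.78
position: [0.4189, -0.2209, 0.1574]
tcp_rot: [[1.0, -0.025, 0.002], [-0.025, -1.0, -0.001], [0.002, 0.001, -1.0]]
force: [0.1, 0.4, -0.2]
opening: 0.166
grasp_force: 0.0
```

Request:
jog_arm(
  delta_pos=[
    [0,0,0],
    [0,0,0],
    [0.04,-0.68,0],
    [0.19,-1.35,0],
    [0.46,-1.98,0],
    [0.83,-2.55,0],
    [1.29,-3.05,0],
    [1.84,-3.46,0],
    [2.45,-3.77,0],
    [3.1,-3.96,0],
    [3.1,-3.96,0],
  ],
  turn=[0,0,10,20,30,40,50,60,70,80,80],
  grip=[0.95,0.95,0.95,0.95,0.95,0.95,0.95,0.95,0.95,0.95,0.95],
)

```text
time_s: 17.15
position: [0.4506, -0.2606, 0.157]
tcp_rot: [[0.201, 0.98, 0.002], [0.98, -0.201, -0.001], [-0.0, 0.003, -1.0]]
force: [2.5, 0.9, 4.7]
opening: 0.125
grasp_force: 30.0
```

Request:
jog_arm(
  delta_pos=[
    [0.34,-0.06,0],
    [0.67,-0.09,0],
    [1.01,-0.08,0],
    [1.35,-0.05,0],
    [1.35,-0.05,0],
    [1.35,-0.05,0],
  ],
  turn=[5,10,15,20,20,20],
  grip=[0.95,0.95,0.95,0.95,0.95,0.95],
)

```text
time_s: 17.9
position: [0.463, -0.2612, 0.1571]
tcp_rot: [[-0.144, 0.99, 0.001], [0.99, 0.144, -0.001], [-0.001, 0.001, -1.0]]
force: [-0.3, 0.4, 5.6]
opening: 0.122
grasp_force: 30.8
```

Request:
jog_arm(
  delta_pos=[
    [0.34,0.06,0],
    [0.68,0.15,0],
    [0.68,0.15,0],
  ],
  turn=[5,10,10],
  grip=[0.95,0.95,0.95],
)

```text
time_s: 18.27
position: [0.4642, -0.26, 0.1567]
tcp_rot: [[-0.316, 0.949, -0.012], [0.949, 0.316, -0.001], [0.003, -0.011, -1.0]]
force: [-13.4, -4.7, 10.7]
opening: 0.144
grasp_force: 32.2
```

```bash
python3 - <<'E'
from h import *
s=capture("side")
cv2.imwrite("pics/z6.png",cv2.resize(s["color"][180:300,270:370],(500,600),interpolation=cv2.INTER_CUBIC))
r=read_state();print(r["position"],r["force"],r["moment"],r["opening"])
E
```

```text
[ 0.46419524 -0.25992354  0.15671486] [-13.38950218  -4.28240324  10.35665932] [-0.9398206   2.39036219 -0.5603614 ] 0.14863144494903532
```

View pics/z6.png

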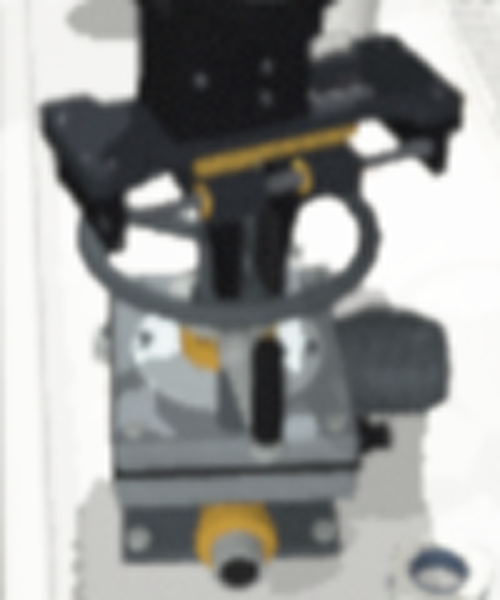

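The pointer bar no longer lies across the unit, and the wheel stalled with 13 N on the spoke, so the drive is at the open stop. I'll ease, release and rise.

Request:
jog_arm(
  delta_pos=[
    [-0.4,-0.1,0],
    [-0.4,-0.1,0],
    [-0.4,-0.1,0],
    [-0.4,-0.1,0],
    [-0.4,-0.1,4],
    [-0.4,-0.1,9],
    [-3,2,15],
    [-6,8,17],
    [-6,14,17],
    [-4,20,17],
    [-4,26,17],
    [-4,26,17],
  ],
  turn=[-5,-5,-5,-5,-5,-5,-5,-5,-5,-5,-5,-5],
  grip=[0.8,0.65,0.6,0.58,0.58,0.58,0.58,0.58,0.58,0.58,0.58,0.58],
)

```text
time_s: 19.82
position: [0.4289, 0.0047, 0.3265]
tcp_rot: [[-0.241, 0.97, -0.0], [0.97, 0.241, 0.001], [0.001, -0.0, -1.0]]
force: [0.3, -0.7, -0.1]
opening: 0.42
grasp_force: 0.0
```

```bash
python3 - <<'E'
from h import *
s=capture("side");t=capture("top")
a=cv2.resize(t["color"][170:260,355:445],(400,400),interpolation=cv2.INTER_CUBIC)
b=cv2.resize(s["color"][180:300,270:370],(400,480),interpolation=cv2.INTER_CUBIC)
o=np.zeros((480,800,3),np.uint8);o[:400,:400]=a;o[:,400:]=b;cv2.imwrite("pics/z7.png",o)
r=read_state();print(r["position"],r["force"],r["opening"])
E
```

```text
[0.42971198 0.00162225 0.32655651] [-0.38394485 -0.33620989 -0.32870672] 0.4218136494454183
```

View pics/z7.png

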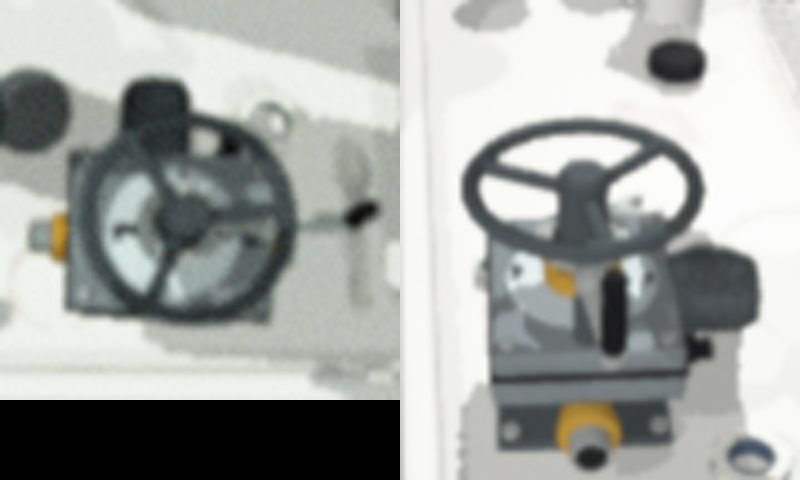

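The top crop shows the pointer tip at (113–135,230), along the pipe. The knob is unchanged at (362,214) and the wheel is low. One quick angle check, then hand-in.

```bash
python3 - <<'E'
from h import *
t=capture("top");T=lambda x,y:(355+x/4.444,170+y/4.444)
a=onz(t,*T(113,230),.105);b=onz(t,*T(137,230),.105);print(a,b)
for q in(a,b): d=q[:2]-[.457,-.2225];print(np.degrees(np.arctan2(d[1],d[0])),np.hypot(*d))
E
```

```text
[ 0.45616103 -0.17906464  0.105     ] [ 0.45625626 -0.19695288  0.105     ]
91.10655016259703 0.043443462205761604
91.66755518477123 0.025557947602971077
```

The pointer measures 91° with its tip at 43 mm (half of 90 mm expected is 45), so it is in line with the pipe.

```bash
python3 -c "
from rig import *
print(hand_in())"
```

```text
the job is handed in; nothing more can be done
None
```

The job is handed in: the wheel is down and locked, the valve is turned to its open stop with the pointer measured within about 2° of the pipe line, and the arm is clear of everything. The hand-in gave no verdict back.

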